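# Start the clamp screw of a spare edger wheel

### The arm

A 6-joint arm with a two-finger parallel gripper is mounted at the origin on a cart in front of the work surface, level with it; the furniture and walls round the work are solid. World frame = base frame: x ahead of the robot, y to its left, z up, the work surface at z = 0. Lengths are in m, angles in rad, forces in N, time in s.
With the tool pointing down it reaches from about 0.25 to 0.775 m from the base axis. Payload 4 kg.
Tool frame: the origin (TCP) lies at the very end of the fingers, on their centre line; the grasp point (between the pads) lies 19 mm behind it; z points along the fingers, y is the line along which they close (so a half turn about z gives the same grasp; the last joint's range is limited). The gripper opens to 85 mm and grips with 20 to 120 N. Pads are 22 mm wide; open, the fingers measure 114 mm over their backs; the gripper's body (76 mm by 85 mm) begins 54 mm behind the grasp point. The pads swing forward as they close: fully open they stand 13 mm farther back than shut.
Start: joints at [-1.221, 0.087, 1.371, -0, 1.684, -0.103], TCP at [0.241, -0.495, 0.231] pointing down, gripper open.
Joint ranges: [-3.1, 3.1], [-0.76, 2.03], [0.27, 2.55], [-1.08, 4.22], [0.17, 2.65], [-2.57, 2.57]. Speed limits (rad/s): [2.79, 2.79, 3.14, 3.14, 3.14, 3.14].

### API

Orientations are given as a unit quaternion [x, y, z, w].
In Python, from rig import readout, viewer, finish_job gives the robot as it stands. The module is installed in compiled form; this text tells all that it offers.
- The arm moves only by the tool carry_out, never from a script. Its argument "plan" is a list of rows, each a list of 3 entries, a list of its own where there are three numbers: the opening, from 0 (shut) to 1 (fully open), then the shift along the tool's x, y, z in units of 100 mm (1.0 is 100 mm), then the turn, a rotation vector about the tool's x, y, z in units of pi/4 rad (1.0 is pi/4 rad). In form: [[hand, [tx, ty, tz], [rx, ry, rz]], ...]. A call has 1 to 20 rows; each row is the pose to reach, as a shift and turn from the pose commanded when the call began, along the tool's axes at that moment; what a row does not reach only later rows make up. A row lasts 1/12 s, in which the tool goes at most 41.7 mm and 7.16 degrees, less where a joint would pass 70% of its speed; a pose out of reach is approached as far as the arm can. A call with a number of a shift or a turn outside -1 to 1 is refused whole. A call with a gripper value outside its range is refused whole. The fingers move at their own pace and stop on an object; "force" is the grip in N (left out, the last holds). Time passes only in rows, so rows that repeat a pose let the fingers close. It gives the time, the measured TCP pose, the force, the opening and the grip force at its end, in the units of the state.
- readout.get_state(): the state, without advancing time (a new reading comes with each control period).
- viewer.get_image(name): name is "side" or "top"; returns (picture, depth): 384x512x3 uint8, red, green, blue; 384x512 float32, m along the optical axis (not along the pixel's ray), 0 where there is no reading.
- viewer.camera_info(name): a dict with "fx", "fy", "cx", "cy" (pixels), "k1" (the pictures are not rectified: a ray, as slopes to the right and down, at radius r is drawn at 1 + k1 r^2 times it, then the intrinsics apply), "R" (3x3) and "t" (3): a world point X has camera coordinates R X + t. Camera axes: x right, y down, z forward; pixel columns grow to the right and rows downward; lengths in m; the calibration is good to about 2 mm. A picture is of the moment at which its call begins. camera_info takes no time and is no camera call.
- finish_job(): hands the job in; it is judged then, once.
The state is a dict: "t": time; "joint_positions": joint angles; "qd": joint speeds; "joint_efforts": joint torques, N m; "eef_pos": TCP position; "tcp_rot": TCP orientation; "force": force on the tool from outside, world axes, zero at the start; "wrist_torque": the same for the moment, N m; "grip_width": finger opening in m; "grasp_force": force on a finger pad.
Only numpy, scipy, OpenCV 4.12 (cv2) and the standard library are available. Lean on these libraries where they do the work, as an engineer would, in place of code of your own. Each camera call takes 0.05 s, during which the arm holds its last target. There are 200 camera calls.

### The job

Take the blue-handled socket driver out of the rack, lower it squarely over the brass square head of the clamp screw on the spare grinding wheel until it is fully seated, and only then start the screw with a first turn of about 60 degrees clockwise (seen from above). Let go and leave the driver standing upright on the screw; leave the yellow-handled driver in its rack.

Things in the scene. Friction and masses are not known exactly. Their poses are not given: they have to be found in the camera images.
- blue_driver_grip (a point): Centre of the blue handle (26 mm square, 50 mm high) of an upright loose socket driver, 115 mm tall, ~120 g. z up its axis; x, y square to the flats. Socket mouth 90 mm below: 28 mm square outside, opening 20 mm square, 27 mm deep, sides parallel to the handle's. Stands in either of two wells, 20 mm deep, 76 mm apart along a grey rack 130 x 60 x 28 mm high. Lift straight up to free it.
- screw_seat (a point): On the screw's axis, on top of its steel flange (42 mm wide, 46 mm above worktop), where the seated socket's mouth rests. Above it the brass head, 16 mm square, 16 mm high, plus an 8 mm tapered nose. x, y square to the head's flats. Centred on a beige and grey wheel 68 mm wide, on a fixed 90 mm round stand. Fits the socket in four quarter-turn positions, play 2 mm each side and 15 degrees.
- clamp_screw (a joint): Angle of the screw in rad: 0 at the start, grows as it turns clockwise seen from above, cannot turn back past 0. Friction (0.06 N m) keeps it where it is left. It does not sink in this first turn. Because of the play it may lag about 15 degrees behind the driver.
- yellow_driver_grip (a point): Centre of the yellow handle of the other driver, same outer size, in the rack's other well; its socket is too small for this screw. To be left alone.

How it is judged:
By the outcome, as a careful person would: the job done as asked, in the order asked, and still so for the second after the job is handed in, with the robot touching nothing.
It also fails if it takes over 45 s, if anything falls off the work surface, if the arm or the gripper's body presses on something with over 40 N, if the wrist force passes 120 N, or if a joint passes its speed limit or range.

## Working session

There is one attempt and no reset: what is moved stays moved. The work goes in short steps, Python scripts to look and compute and a tool call to move; the robot and the scene stay as the last step left them, time stands still between calls to the robot, and variables do not carry over. Pictures are saved under pics/ and viewed, at most 10 in all, crops included, and the job is handed in when it is done.

Besides the shell and the picture viewer there is one more tool, called in YAML: its name, and indented under it one key for each argument. carry_out: Moves the arm, as the interface text tells. Shifts and turns lie within -1 to 1; 1 stands for 100 mm of shift or pi/4 rad of turn. Its arguments: {"type":"object","properties":{"plan":{"type":"array","items":{"type":"array"}},"force":{"type":"number"}},"required":["plan"]}

```bash
mkdir -p pics; cat > h.py <<'E'
import numpy as np, cv2
from rig import readout, viewer
def cloud(n):
    im,d=viewer.get_image(n); c=viewer.camera_info(n)
    v,u=np.mgrid[:384,:512].astype(float)
    K=np.array([[c['fx'],0,c['cx']],[0,c['fy'],c['cy']],[0,0,1]])
    p=cv2.undistortPoints(np.stack([u,v],-1).reshape(-1,1,2),K,np.array([c['k1'],0,0,0,0.])).reshape(384,512,2)
    X=np.dstack([p*d[...,None],d])
    W=(X-np.array(c['t']))@np.array(c['R'])
    W[d==0]=np.nan
    return im,d,W
def save(n,im): cv2.imwrite('pics/'+n,im[...,::-1])
E
python3 - <<'E'
from h import *
for n in('top','side'):
    im,d,W=cloud(n); save(n+'0.png',im); np.savez(n+'0.npz',im=im,d=d,W=W)
    c=viewer.camera_info(n); print(n,c['k1'],c['fx'],-np.array(c['R']).T@np.array(c['t']),np.array(c['R'])[2])
s=readout.get_state(); print(s)
E
```

```text
top 0.017073079928232447 390.0411749607332 [0.33724851 0.34569573 0.92640353] [ 0.21130387 -0.00545791 -0.97740518]
side 0.007814731902989399 376.3339401199143 [ 0.4873281  -0.3720015   0.59319823] [ 0.02850099  0.83489211 -0.54967523]
{'t': 0.1, 'joint_positions': array([-1.22110052e+00,  8.79491648e-02,  1.37211324e+00,  5.73585636e-06,
        1.68362458e+00, -1.03128941e-01]), 'qd': array([ 1.84426066e-04,  3.66589533e-05, -3.57041996e-03, -2.35100188e-04,
       -1.77801438e-03,  4.09074390e-04]), 'joint_efforts': array([ 2.79094631e-03, -3.53013968e+01, -3.14219999e+01, -1.48829367e-04,
        7.87578640e-03, -2.19143095e-05]), 'eef_pos': array([ 0.24045645, -0.49414916,  0.23021385]), 'tcp_rot': array([ 9.74477419e-01,  2.24483101e-01, -1.25942839e-04, -1.03956704e-03]), 'force': array([-0.28102856,  0.34117884, -0.54098349]), 'wrist_torque': array([ 0.01531156,  0.0211719 , -0.0205143 ]), 'grasp_force': 0.0, 'grip_width': 0.08564502753480145}
```

View pics/top0.png

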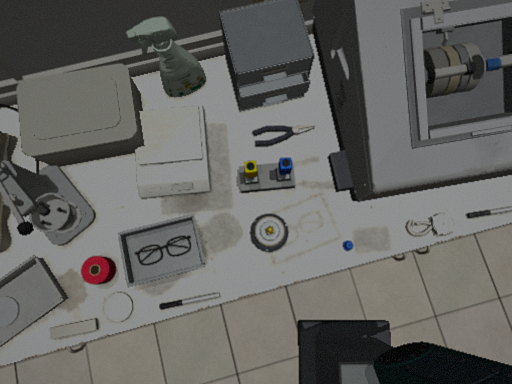

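View pics/side0.png

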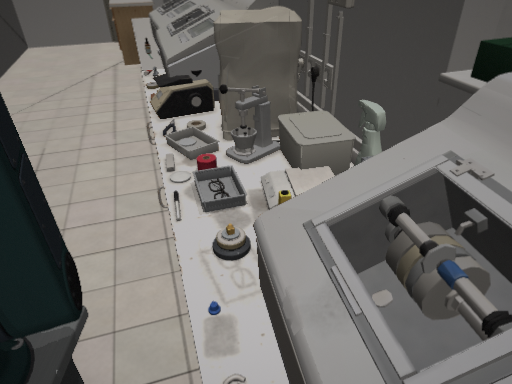

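The top view shows the yellow driver at (250,168), the blue one at (285,165), and the wheel with its brass head at (269,231). In the side view the head is at (230,230) and a machine hides the blue driver.

```bash
python3 - <<'E'
from h import *
T=np.load('top0.npz'); im,W=T['im'],T['W']
hsv=cv2.cvtColor(im,cv2.COLOR_RGB2HSV)
def blob(lo,hi,box,zr):
    m=cv2.inRange(hsv,lo,hi)>0; b=np.zeros_like(m); b[box[1]:box[3],box[0]:box[2]]=1
    m&=b&(W[...,2]>zr[0])&(W[...,2]<zr[1])
    P=W[m]; r=cv2.minAreaRect((P[:,:2]*1000).astype(np.float32))
    print(m.sum(),P.mean(0),P.min(0),P.max(0),r); return P
print('blue');P=blob((100,90,30),(130,255,255),(270,150,300,185),(.05,.2))
z=P[:,2].max();Q=P[P[:,2]>z-.012];print(z,len(Q),Q.mean(0),Q.min(0),Q.max(0),cv2.minAreaRect((Q[:,:2]*1000).astype(np.float32)))
print('yel');P=blob((18,90,30),(35,255,255),(235,150,265,190),(.05,.2))
print('brass');blob((15,80,30),(35,255,255),(255,215,285,245),(.03,.12))
# rack top
sub=W[155:200,230:305].reshape(-1,3); R=sub[(sub[:,2]>.02)&(sub[:,2]<.034)]
print('rack',len(R),R.mean(0),cv2.minAreaRect((R[:,:2]*1000).astype(np.float32)))
sub=W[205:260,240:300].reshape(-1,3); R=sub[(sub[:,2]>.03)&(sub[:,2]<.045)]
print('wheel',len(R),R.mean(0),cv2.minEnclosingCircle((R[:,:2]*1000).astype(np.float32)))
R=sub[(sub[:,2]>.01)]
print('stand',len(R),R.mean(0),cv2.minEnclosingCircle((R[:,:2]*1000).astype(np.float32)))
print(np.round(W[140:200:6,236:380:8,2]*1000).astype(object))
print(W[165,345],W[195,365],W[100,300])
save('top0crop.png',np.hstack([cv2.resize(im[145:200,235:300],None,fx=6,fy=6,interpolation=2),cv2.resize(im[205:260,240:300],None,fx=6,fy=6,interpolation=2)]))
E
```

```text
blue
163 [0.57136437 0.28297844 0.1140258 ] [0.56346304 0.26953272 0.05065588] [0.58790848 0.29563279 0.12905986] ((575.869384765625, 282.6674499511719), (24.508535385131836, 25.901779174804688), 1.1789920330047607)
0.12905985791697946 102 [0.57471993 0.28301753 0.12415382] [0.56422461 0.26977492 0.11713699] [0.58790848 0.29563279 0.12905986] ((575.880859375, 282.72802734375), (25.8256893157959, 23.662519454956055), 88.94181060791016)
yel
159 [0.56450571 0.35753231 0.1146767 ] [0.55648506 0.34497386 0.05128453] [0.58121048 0.3706816  0.13005426] ((568.9393920898438, 357.7877197265625), (24.506656646728516, 25.452688217163086), 3.2486705780029297)
brass
49 [0.43903659 0.31596337 0.06515883] [0.41597871 0.30702147 0.03033581] [0.44865172 0.33850578 0.07294428] ((433.3212890625, 325.66387939453125), (14.886866569519043, 40.51048278808594), 33.30321502685547)
rack 905 [0.56772485 0.32188473 0.02941457] ((573.978271484375, 320.429931640625), (61.24995422363281, 130.12501525878906), 5.588371753692627)
wheel 443 [0.44027106 0.31633443 0.04119731] ((441.477783203125, 315.7580871582031), 34.2
[... 451 characters left out ...]
10.0
  162.0 207.0 250.0]
 [6.0 125.0 126.0 29.0 29.0 32.0 130.0 28.0 3.0 2.0 5.0 1.0 77.0 80.0
  98.0 156.0 199.0 245.0]
 [3.0 31.0 125.0 32.0 30.0 34.0 108.0 30.0 2.0 3.0 1.0 1.0 72.0 80.0 81.0
  144.0 194.0 242.0]
 [4.0 11.0 84.0 32.0 27.0 13.0 46.0 28.0 -0.0 2.0 1.0 2.0 60.0 81.0 81.0
  134.0 186.0 236.0]
 [3.0 31.0 32.0 31.0 29.0 34.0 27.0 26.0 2.0 1.0 1.0 3.0 3.0 81.0 81.0
  127.0 178.0 224.0]
 [3.0 29.0 29.0 28.0 22.0 14.0 8.0 -0.0 2.0 2.0 0.0 5.0 2.0 80.0 67.0
  114.0 167.0 215.0]
 [-0.0 -3.0 2.0 3.0 2.0 -0.0 2.0 1.0 2.0 2.0 2.0 4.0 1.0 3.0 1.0 103.0
  151.0 172.0]]
[0.58466362 0.14366841 0.07779969] [0.5032726  0.11907081 0.13481951] [ 7.80667775e-01  2.31690831e-01 -3.44342146e-04]
```

View pics/top0crop.png

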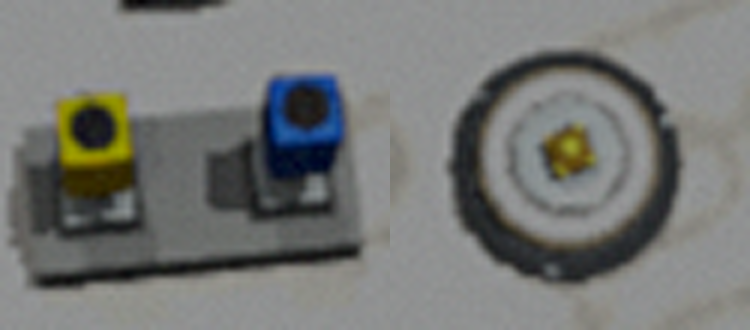

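```bash
cat >> h.py <<'E'
from scipy.optimize import differential_evolution
def proj(c,X):
    p=X@np.array(c['R']).T+np.array(c['t']); p=p[:,:2]/p[:,2:]
    p=p*(1+c['k1']*(p**2).sum(1,keepdims=True))
    return p*[c['fx'],c['fy']]+[c['cx'],c['cy']]
def prism(x,y,a,levels):
    return np.array([[x+h*np.cos(a+k*np.pi/2+np.pi/4)*2**.5,y+h*np.sin(a+k*np.pi/2+np.pi/4)*2**.5,z] for h,z in levels for k in range(4)])
def fit(views,levels,x0,r=.012):
    """views: (name, score image 0..1, box u0,v0,u1,v1); per-camera IoU-like L2 fit; separate shift for side cam"""
    S=8
    def cost(p):
        e=0
        for i,(n,sc,b) in enumerate(views):
            c=viewer.camera_info(n)
            uv=proj(c,prism(p[0],p[1],p[2],levels))
            if i: uv=uv+p[3:5]
            h=cv2.convexHull(((uv-[b[0]-.5,b[1]-.5])*S).astype(np.float32).round().astype(np.int32))
            m=np.zeros(((b[3]-b[1])*S,(b[2]-b[0])*S),np.uint8); cv2.fillConvexPoly(m,h,255)
            m=cv2.GaussianBlur(cv2.resize(m,None,fx=1/S,fy=1/S,interpolation=cv2.INTER_AREA).astype(np.float32)/255,(3,3),.5)
            s=sc[b[1]:b[3],b[0]:b[2]].astype(float)
            A=np.stack([m.ravel(),np.ones(m.size)],1); e+=np.linalg.lstsq(A,s.ravel(),rcond=None)[1][0]/((s-s.mean())**2).sum()
        return e
    B=[(x0[0]-r,x0[0]+r),(x0[1]-r,x0[1]+r),(-np.pi/4,np.pi/4)]+([(-3,3)]*2 if len(views)>1 else [])
    R=differential_evolution(cost,B,popsize=12,maxiter=60,seed=1,tol=1e-4)
    prof=[]
    for a in range(-45,45,10):
        q=R.x.copy(); q[2]=np.radians(a); prof.append((a,round(cost(q),3)))
    return R.x,R.fun,prof
E
python3 - <<'E'
from h import *
def sc(n,kind):
    im=np.load(n+'0.npz')['im'].astype(float)
    r,g,b=im[...,0],im[...,1],im[...,2]
    return ((r+g)/2-b if kind=='y' else b-(r+g)/2)
head=[(.008,.046),(.008,.062),(.005,.070)]
hnd=[(.013,.073),(.013,.123)]
for v in([('top',sc('top','y'),(262,223,277,239))],[('top',sc('top','y'),(262,223,277,239)),('side',sc('side','y'),(220,221,241,236))]):
    x,f,pr=fit(v,head,(.4415,.316)); print('head',x[:2],np.degrees(x[2]),x[3:],f,pr)
x,f,pr=fit([('top',sc('top','b'),(270,150,300,188))],hnd,(.574,.283)); print('blue',x[:2],np.degrees(x[2]),f,pr)
x,f,pr=fit([('top',sc('top','y'),(236,152,264,192))],hnd,(.567,.358)); print('yel',x[:2],np.degrees(x[2]),f,pr)
im=np.load('side0.npz')['im']
save('headbig.png',np.hstack([cv2.resize(np.load('top0.npz')['im'][222:241,259:279],(400,380),interpolation=2),cv2.resize(im[219:238,220:240],(400,380),interpolation=2)]))
E
```

```text
head [0.44155124 0.31542161] 19.192912018622373 [] 0.11512212521242174 [(-45, np.float64(0.227)), (-35, np.float64(0.277)), (-25, np.float64(0.296)), (-15, np.float64(0.277)), (-5, np.float64(0.242)), (5, np.float64(0.191)), (15, np.float64(0.138)), (25, np.float64(0.137)), (35, np.float64(0.174))]Traceback (most recent call last):
  File "<stdin>", line 9, in <module>
  File "h.py", line 36, in fit
    R=differential_evolution(cost,B,popsize=12,maxiter=60,seed=1,tol=1e-4)
    return fun(*args, **kwargs)
    ret = solver.solve()
    next(self)
    ~~~~^^^^^^
    energy = self.func(parameters)
    return self.f(x, *self.args)
           ~~~~~~^^^^^^^^^^^^^^^
  File "h.py", line 26, in cost
    c=viewer.camera_info(n)
ValueError: time passes only in moves, steps and waits
```

```bash
cat > fix.py <<'E'
s=open('h.py').read()
s=s.replace("from scipy","import functools\n@functools.cache\ndef info(n): return viewer.camera_info(n)\nfrom scipy").replace("c=viewer.camera_info(n)\n            uv","c=info(n)\n            uv")
open('h.py','w').write(s)
E
python3 fix.py
python3 - <<'E'
from h import *
def sc(n,kind):
    im=np.load(n+'0.npz')['im'].astype(float)
    r,g,b=im[...,0],im[...,1],im[...,2]
    return ((r+g)/2-b if kind=='y' else b-(r+g)/2)
head=[(.008,.046),(.008,.062),(.005,.070)]
hnd=[(.013,.073),(.013,.123)]
x,f,pr=fit([('side',sc('side','y'),(220,221,241,236))],head,(.4415,.316)); print('head side',x[:2],np.degrees(x[2]),f,[float(q[1]) for q in pr])
x,f,pr=fit([('top',sc('top','b'),(270,150,300,188))],hnd,(.574,.283)); print('blue',x[:2],np.degrees(x[2]),f,[float(q[1]) for q in pr])
x,f,pr=fit([('top',sc('top','y'),(236,152,264,192))],hnd,(.567,.358)); print('yel',x[:2],np.degrees(x[2]),f,[float(q[1]) for q in pr])
E
```

```text
head side [0.44147071 0.31513551] 13.058119477736769 0.18911861861296672 [0.282, 0.292, 0.286, 0.256, 0.24, 0.216, 0.204, 0.223, 0.264]
blue [0.5784491  0.28142968] -0.21345710136418616 0.39801418722864396 [0.505, 0.495, 0.481, 0.46, 0.407, 0.406, 0.439, 0.472, 0.498]
yel [0.57081786 0.35766371] 5.654659823746471 0.41561596909312115 [0.548, 0.551, 0.531, 0.496, 0.451, 0.419, 0.442, 0.488, 0.529]
```

```bash
python3 - <<'E'
import numpy as np
W=np.vstack([np.load(n+'0.npz')['W'].reshape(-1,3) for n in('top','side')]); W=W[np.isfinite(W).all(1)]
ys=np.arange(-.6,.6,.1); xs=np.arange(.1,1.0,.1)
print('y\\x',xs.round(1))
for y in ys:
    r=[]
    for x in xs:
        q=W[(abs(W[:,0]-x-.05)<.05)&(abs(W[:,1]-y-.05)<.05),2]
        r.append(int(1000*np.percentile(q,99)) if len(q)>3 else -9)
    print(round(y,1),r)
E
```

```text
y\x [0.1 0.2 0.3 0.4 0.5 0.6 0.7 0.8 0.9]
-0.6 [-769, -769, -769, -769, -771, -9, -9, -9, -9]
-0.5 [-769, -770, -770, -769, -9, -9, -9, -9, -9]
-0.4 [-769, -769, -769, -770, -9, -9, -9, -9, -9]
-0.3 [-770, -770, -770, 14, 81, 292, -9, -9, -9]
-0.2 [-481, -770, -768, 18, 265, 305, 310, 250, -9]
-0.1 [323, 402, 1, 18, 275, 300, 351, 279, -9]
-0.0 [422, 434, 4, 92, 279, 323, 355, 387, -9]
0.1 [323, -770, 4, 222, 272, 317, 359, 427, 207]
0.2 [-769, -769, 5, 44, 127, 18, 195, 197, 196]
0.3 [-769, 3, 6, 68, 127, 29, 196, 197, 438]
0.4 [-770, 13, 39, 39, 34, 44, 77, 195, 498]
0.5 [-770, 15, 39, 40, 34, 45, 260, 486, 494]
```

carry_out:
  plan:
    - [1,[0.3,-1,-1],[0,0,0]]
    - [1,[0.3,-1,-1],[0,0,0]]
    - [1,[0.3,-1,-1],[0,0,0]]
    - [1,[0.3,-1,-1],[0,0,0]]

```text
t: 0.43
eef_pos: [0.2237, -0.3896, 0.3355]
tcp_rot: [0.974, 0.225, 0.001, 0.002]
force: [0.2, 0.0, 1.7]
grip_width: 0.0851
grasp_force: 0.0
```

carry_out:
  plan:
    - [1,[0.8,-1,0],[0,0,0]]
    - [1,[0.8,-1,0],[0,0,0]]
    - [1,[0.8,-1,0],[0,0,0]]
    - [1,[0.8,-1,0],[0,0,0]]

```text
t: 0.77
eef_pos: [0.2527, -0.2617, 0.3324]
tcp_rot: [0.974, 0.227, 0.001, 0.0]
force: [0.2, -1.0, 0.3]
grip_width: 0.0855
grasp_force: 0.0
```

carry_out:
  plan:
    - [1,[1,-1,0],[0,0,0]]
    - [1,[1,-1,0],[0,0,0]]
    - [1,[1,-1,0],[0,0,0]]
    - [1,[1,-1,0],[0,0,0]]

```text
t: 1.1
eef_pos: [0.2986, -0.1295, 0.3314]
tcp_rot: [0.974, 0.227, 0.001, -0.0]
force: [-0.6, 0.1, -0.5]
grip_width: 0.0855
grasp_force: 0.0
```

carry_out:
  plan:
    - [1,[1,-1,0],[0,0,0]]
    - [1,[1,-1,0],[0,0,0]]
    - [1,[1,-1,0],[0,0,0]]
    - [1,[1,-1,0],[0,0,0]]

```text
t: 1.43
eef_pos: [0.3449, 0.0046, 0.3309]
tcp_rot: [0.974, 0.227, 0.0, -0.001]
force: [-0.4, 0.3, 0.5]
grip_width: 0.0855
grasp_force: 0.0
```

carry_out:
  plan:
    - [1,[1,-1,0],[0,0,0]]
    - [1,[1,-1,0],[0,0,0]]
    - [1,[1,-1,0],[0,0,0]]
    - [1,[1,-1,0],[0,0,0]]
    - [1,[1,-1,0],[0,0,0]]

```text
t: 1.85
eef_pos: [0.3911, 0.1373, 0.3298]
tcp_rot: [0.974, 0.227, -0.001, -0.0]
force: [-0.3, -0.8, -0.3]
grip_width: 0.0855
grasp_force: 0.0
```

carry_out:
  plan:
    - [1,[1,-0.5,0],[0,0,-1]]
    - [1,[1,-0.5,0],[0,0,-1]]
    - [1,[1,-0.5,0],[0,0,-1]]
    - [1,[1,-0.5,0],[0,0,-1]]
    - [1,[1,-0.5,0],[0,0,-1]]
    - [1,[1,-0.5,0],[0,0,-1]]
    - [1,[1,-0.5,0],[0,0,-1]]

```text
t: 2.43
eef_pos: [0.4589, 0.2218, 0.3308]
tcp_rot: [0.813, 0.582, -0.001, 0.0]
force: [-0.3, -0.5, -0.9]
grip_width: 0.0853
grasp_force: 0.0
```

```bash
cat >> h.py <<'E'
def to(target,yaw):
    """tool units from the present pose to a tool-down target; yaw = heading of tool x, deg"""
    from scipy.spatial.transform import Rotation as Ro
    s=readout.get_state(); R0=Ro.from_quat(s['tcp_rot']); R1=Ro.from_euler('z',yaw,degrees=True)*Ro.from_euler('x',180,degrees=True)
    d=R0.inv().apply(np.array(target)-s['eef_pos'])*10; w=(R0.inv()*R1).as_rotvec()/(np.pi/4)
    x=R0.as_matrix()[:,0]; print('t',s['t'],'pos',s['eef_pos'].round(4),'yaw',np.degrees(np.arctan2(x[1],x[0])).round(1),'shift',d.round(3),'turn',w.round(3),'F',s['force'].round(1),'M',s['wrist_torque'].round(2),'q6',s['joint_positions'][5].round(2))
E
python3 -c "
from h import *
to((.577,.282,.20),94)"
```

```text
t 2.4333 pos [0.4589 0.2218 0.3308] yaw 71.1 shift [0.953 0.923 1.306] turn [-0.001  0.002 -0.508] F [-0.3 -0.5 -0.9] M [-0.03  0.02 -0.02] q6 0.67
```

carry_out:
  plan:
    - [1,[0.95,0.92,0.5],[0,0,-0.51]]
    - [1,[0.95,0.92,0.9],[0,0,-0.51]]
    - [1,[0.95,0.92,0.9],[0,0,-0.51]]
    - [1,[0.95,0.92,0.9],[0,0,-0.51]]
    - [1,[0.95,0.92,0.9],[0,0,-0.51]]
    - [1,[0.95,0.92,0.9],[0,0,-0.51]]
    - [1,[0.95,0.92,0.9],[0,0,-0.51]]

```text
t: 3.02
eef_pos: [0.5767, 0.2816, 0.2418]
tcp_rot: [0.683, 0.73, -0.0, 0.0]
force: [0.5, 0.1, 0.2]
grip_width: 0.0855
grasp_force: 0.0
```

```bash
python3 -c "
from h import *
to((.577,.282,.083),94)
a,_=viewer.get_image('top');b,_=viewer.get_image('side')
save('p1.png',np.hstack([cv2.resize(a[120:270,200:400],(400,300)),cv2.resize(b[150:300,170:370],(400,300))]))"
```

```text
t 3.0167 pos [0.5767 0.2816 0.2418] yaw 93.8 shift [0.005 0.004 1.588] turn [-0.     0.001 -0.004] F [0.5 0.1 0.2] M [-0.04 -0.03 -0.02] q6 0.3
```

View pics/p1.png

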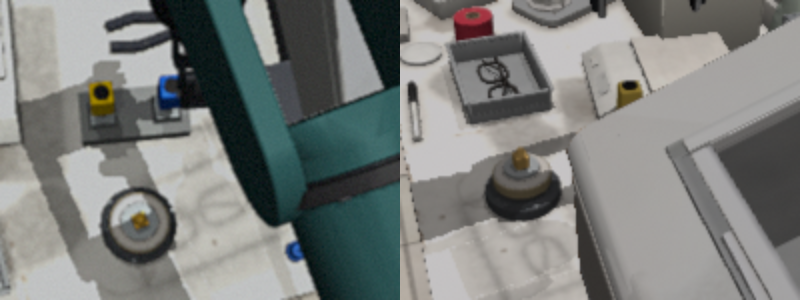

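The arm hangs over the blue driver at crop pixel (170,92), and the way down is clear. The wheel at (140,220) is undisturbed.

carry_out:
  plan:
    - [1,[0,0,0.3],[0,0,0]]
    - [1,[0,0,0.6],[0,0,0]]
    - [1,[0,0,0.9],[0,0,0]]
    - [1,[0,0,0.9],[0,0,0]]

```text
t: 3.45
eef_pos: [0.573, 0.2812, 0.1466]
tcp_rot: [0.683, 0.731, -0.004, -0.002]
force: [-1.4, -0.4, -1.8]
grip_width: 0.085
grasp_force: 0.0
```

carry_out:
  plan:
    - [1,[0,0,0.2],[0,0,0]]
    - [1,[0,0,0.4],[0,0,0]]
    - [1,[0,0,0.6],[0,0,0]]
    - [1,[0,0,0.68],[0,0,0]]
    - [1,[0,0,0.68],[0,0,0]]
    - [1,[0,0,0.68],[0,0,0]]

```text
t: 3.95
eef_pos: [0.5773, 0.283, 0.0857]
tcp_rot: [0.683, 0.731, 0.001, 0.001]
force: [0.5, -0.3, -0.0]
grip_width: 0.0856
grasp_force: 0.0
```

carry_out:
  plan:
    - [0.3,[0,0,0],[0,0,0]]
    - [0.15,[0,0,0],[0,0,0]]
    - [0,[0,0,0],[0,0,0]]
    - [0,[0,0,0],[0,0,0]]
    - [0,[0,0,0],[0,0,0]]
    - [0,[0,0,0],[0,0,0]]
    - [0,[0,0,0],[0,0,0]]
    - [0,[0,0,0],[0,0,0]]
    - [0,[0,0,0],[0,0,0]]
    - [0,[0,0,0],[0,0,0]]
  force: 50

```text
t: 4.78
eef_pos: [0.5769, 0.283, 0.084]
tcp_rot: [0.683, 0.731, 0.001, 0.0]
force: [0.1, -0.1, 4.3]
grip_width: 0.0251
grasp_force: 49.5
```

```bash
python3 -c "
from h import *
to((.577,.282,.083),94)"
```

```text
t 4.7833 pos [0.5769 0.283  0.084 ] yaw 93.9 shift [-0.011  0.     0.01 ] turn [ 0.001 -0.    -0.002] F [ 0.1 -0.1  4.3] M [-0.    0.09 -0.04] q6 0.3
```

carry_out:
  plan:
    - [0,[0,0,-0.1],[0,0,0]]
    - [0,[0,0,-0.2],[0,0,0]]
    - [0,[0,0,-0.4],[0,0,0]]
    - [0,[0,0,-0.7],[0,0,0]]
    - [0,[0,0,-1],[0,0,0]]
    - [0,[0,0,-1],[0,0,0]]
    - [0,[0,0,-1],[0,0,0]]
    - [0,[0,0,-1],[0,0,0]]

```text
t: 5.45
eef_pos: [0.5762, 0.2827, 0.1828]
tcp_rot: [0.683, 0.731, -0.0, -0.0]
force: [-1.1, 0.3, -1.8]
grip_width: 0.0253
grasp_force: 49.6
```

```bash
python3 -c "
from h import *
to((.4415,.3153,.184),94+13)
im,d,W=cloud('top');b,_=viewer.get_image('side'); np.savez('top1.npz',im=im,W=W)
save('p2.png',np.hstack([cv2.resize(im[120:270,200:400],(400,300)),cv2.resize(b[150:300,170:370],(400,300))]))"
```

```text
t 5.45 pos [0.5762 0.2827 0.1828] yaw 93.9 shift [ 0.417 -1.322 -0.011] turn [-0.001  0.    -0.291] F [-1.1  0.3 -1.8] M [ 0.    0.   -0.02] q6 0.3
```

View pics/p2.png

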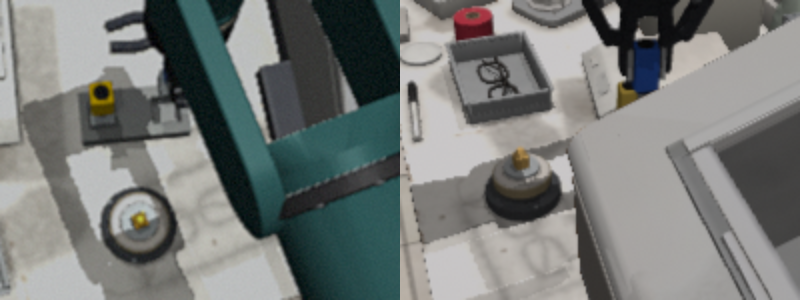

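carry_out:
  plan:
    - [0,[0.1,-0.33,0],[0,0,-0.1]]
    - [0,[0.2,-0.66,0],[0,0,-0.2]]
    - [0,[0.3,-0.95,0],[0,0,-0.29]]
    - [0,[0.3,-0.95,0],[0,0,-0.29]]
    - [0,[0.3,-0.95,0],[0,0,-0.29]]

```text
t: 5.97
eef_pos: [0.4778, 0.3064, 0.1817]
tcp_rot: [0.595, 0.804, -0.001, -0.001]
force: [0.1, -0.0, -1.2]
grip_width: 0.025
grasp_force: 50.0
```

```bash
python3 -c "
from h import *
to((.4415,.3153,.184),107)"
```

```text
t 5.9667 pos [0.4778 0.3064 0.1817] yaw 107.0 shift [ 0.191 -0.321 -0.022] turn [-0.004  0.001  0.001] F [ 0.1 -0.  -1.2] M [ 0.05  0.05 -0.  ] q6 0.17
```

carry_out:
  plan:
    - [0,[0.19,-0.32,-0.02],[0,0,0]]
    - [0,[0.19,-0.32,-0.02],[0,0,0]]
    - [0,[0.19,-0.32,-0.02],[0,0,0]]
    - [0,[0.19,-0.32,-0.02],[0,0,0]]
    - [0,[0.19,-0.32,-0.02],[0,0,0]]

```text
t: 6.38
eef_pos: [0.4447, 0.3148, 0.1849]
tcp_rot: [0.596, 0.803, -0.0, 0.0]
force: [-0.2, 0.4, -1.3]
grip_width: 0.0254
grasp_force: 50.4
```

```bash
python3 -c "
from h import *
to((.4415,.3153,.184),107)
im,d,W=cloud('top');b,_,V=cloud('side'); np.savez('side1.npz',im=b,W=V); np.savez('top2.npz',im=im,W=W)
save('p3.png',np.hstack([cv2.resize(im[180:270,210:330],(400,300)),cv2.resize(b[150:255,170:310],(400,300),interpolation=2)]))
# blue handle in side view: fit
f=b.astype(float); sc=f[...,2]-(f[...,0]+f[...,1])/2
hsv=cv2.cvtColor(b,cv2.COLOR_RGB2HSV); m=(cv2.inRange(hsv,(100,90,30),(130,255,255))>0); m[:, :200]=0; m[:,270:]=0; m[:150]=0; m[260:]=0
ys,xs=np.nonzero(m); print(m.sum(),xs.min(),xs.max(),ys.min(),ys.max(), np.nanmean(V[m],0))
c=info('side')
for z in(.108,.148,.17): print(z,proj(c,np.array([[.4415,.3153,z]])))
"
```

```text
t 6.3833 pos [0.4447 0.3148 0.1849] yaw 106.9 shift [ 0.014 -0.029  0.009] turn [ 0.     0.001 -0.003] F [-0.2  0.4 -1.3] M [-0.01  0.03  0.  ] q6 0.22
289 222 236 163 189 [0.44842793 0.30298232 0.20112295]
0.108 [[228.54529253 210.11585024]]
0.148 [[227.42625649 195.09091517]]
0.17 [[226.78437317 186.47737919]]
```

View pics/p3.png

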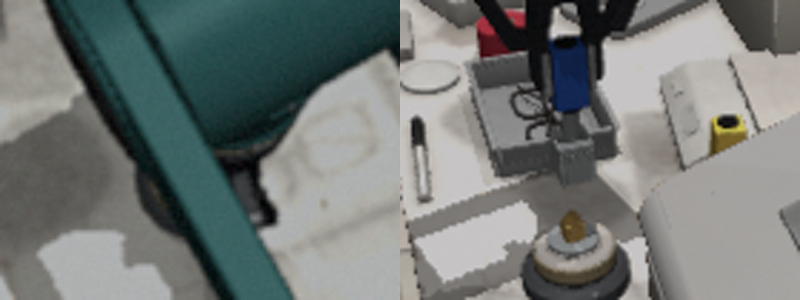

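The side view shows the socket mouth at about pixel (230,214), hanging above the head at (230,226). It needs about 3 mm of correction in x.

carry_out:
  plan:
    - [0,[0.01,-0.03,0.1],[0,0,0]]
    - [0,[0.01,-0.03,0.2],[0,0,0]]
    - [0,[0.01,-0.03,0.3],[0,0,0]]
    - [0,[0.01,-0.03,0.34],[0,0,0]]
    - [0,[0.01,-0.03,0.34],[0,0,0]]
    - [0,[0.01,-0.03,0.34],[0,0,0]]
    - [0,[0.01,-0.03,0.34],[0,0,0]]
    - [0,[0.01,-0.03,0.34],[0,0,0]]

```text
t: 7.15
eef_pos: [0.4409, 0.3155, 0.152]
tcp_rot: [0.595, 0.804, 0.001, 0.0]
force: [0.7, 0.3, -1.5]
grip_width: 0.0253
grasp_force: 50.5
```

```bash
python3 -c "
from h import *
to((.4415,.3153,.122),107)"
```

```text
t 7.15 pos [0.4409 0.3155 0.152 ] yaw 106.9 shift [-0.004  0.005  0.3  ] turn [ 0.002 -0.    -0.001] F [ 0.7  0.3 -1.5] M [ 0.01  0.   -0.  ] q6 0.22
```

Now lower in small steps, watching the force.

carry_out:
  plan:
    - [0,[0,0,0.03],[0,0,0]]
    - [0,[0,0,0.06],[0,0,0]]
    - [0,[0,0,0.09],[0,0,0]]
    - [0,[0,0,0.12],[0,0,0]]
    - [0,[0,0,0.12],[0,0,0]]

```text
t: 7.57
eef_pos: [0.44, 0.315, 0.1382]
tcp_rot: [0.595, 0.804, -0.001, -0.0]
force: [-0.4, -0.7, -1.9]
grip_width: 0.0253
grasp_force: 50.5
```

carry_out:
  plan:
    - [0,[0,0,0.02],[0,0,0]]
    - [0,[0,0,0.04],[0,0,0]]
    - [0,[0,0,0.04],[0,0,0]]

```text
t: 7.82
eef_pos: [0.4402, 0.3151, 0.1347]
tcp_rot: [0.595, 0.804, -0.0, -0.0]
force: [0.3, 0.6, -1.6]
grip_width: 0.0251
grasp_force: 50.5
```

carry_out:
  plan:
    - [0,[0,0,0.02],[0,0,0]]
    - [0,[0,0,0.04],[0,0,0]]
    - [0,[0,0,0.06],[0,0,0]]
    - [0,[0,0,0.08],[0,0,0]]
    - [0,[0,0,0.09],[0,0,0]]
    - [0,[0,0,0.09],[0,0,0]]

```text
t: 8.32
eef_pos: [0.4403, 0.3151, 0.1258]
tcp_rot: [0.595, 0.804, -0.0, -0.0]
force: [0.3, 0.4, -0.6]
grip_width: 0.0254
grasp_force: 50.5
```

carry_out:
  plan:
    - [0,[0,0,0.01],[0,0,0]]
    - [0,[0,0,0.02],[0,0,0]]
    - [0,[0,0,0.02],[0,0,0]]

```text
t: 8.57
eef_pos: [0.4404, 0.3152, 0.1241]
tcp_rot: [0.595, 0.804, -0.0, -0.0]
force: [-0.4, -0.9, -1.1]
grip_width: 0.0253
grasp_force: 50.5
```

carry_out:
  plan:
    - [0,[0,0,0.01],[0,0,0]]
    - [0,[0,0,0.02],[0,0,0]]
    - [0,[0,0,0.02],[0,0,0]]

```text
t: 8.82
eef_pos: [0.4403, 0.3152, 0.122]
tcp_rot: [0.595, 0.804, -0.0, -0.0]
force: [-0.1, -0.6, -2.1]
grip_width: 0.0251
grasp_force: 50.5
```

carry_out:
  plan:
    - [0,[0,0,0.01],[0,0,0]]
    - [0,[0,0,0.02],[0,0,0]]
    - [0,[0,0,0.02],[0,0,0]]

```text
t: 9.07
eef_pos: [0.4405, 0.3153, 0.1219]
tcp_rot: [0.595, 0.804, 0.0, 0.0]
force: [-3.0, -1.5, 5.2]
grip_width: 0.0254
grasp_force: 51.1
```

```bash
python3 -c "
from h import *
to((.4415,.3153,.122),107)"
```

```text
t 9.0667 pos [0.4405 0.3153 0.1219] yaw 106.9 shift [-0.003  0.01  -0.001] turn [ 0.001 -0.    -0.001] F [-3.  -1.5  5.2] M [-0.31  0.6  -0.07] q6 0.22
```

Seated: z is at the expected 0.122 and the contact force appears only there. Easing off by 1 mm, then starting the turn slowly.

carry_out:
  plan:
    - [0,[0,0,-0.01],[0,0,0]]
    - [0,[0,0,-0.01],[0,0,0.1]]
    - [0,[0,0,-0.01],[0,0,0.2]]
    - [0,[0,0,-0.01],[0,0,0.2]]

```text
t: 9.4
eef_pos: [0.4408, 0.3158, 0.1219]
tcp_rot: [0.657, 0.754, 0.001, 0.0]
force: [-0.8, 0.5, 2.4]
grip_width: 0.0253
grasp_force: 50.8
```

```bash
python3 -c "
from h import *
to((.4415,.3153,.122),107)"
```

```text
t 9.4 pos [0.4408 0.3158 0.1219] yaw 97.9 shift [-0.006  0.006 -0.001] turn [ 0.002 -0.001 -0.203] F [-0.8  0.5  2.4] M [ 0.13  0.12 -0.02] q6 0.38
```

carry_out:
  plan:
    - [0,[0,0,0],[0,0,0.1]]
    - [0,[0,0,0],[0,0,0.2]]
    - [0,[0,0,0],[0,0,0.3]]
    - [0,[0,0,0],[0,0,0.3]]

```text
t: 9.73
eef_pos: [0.4408, 0.316, 0.1219]
tcp_rot: [0.74, 0.672, 0.001, -0.0]
force: [-0.0, 1.3, 2.3]
grip_width: 0.0257
grasp_force: 50.8
```

```bash
python3 -c "
from h import *
to((.4415,.3153,.122),107)"
```

```text
t 9.7333 pos [0.4408 0.316  0.1219] yaw 84.5 shift [-0.006  0.008 -0.001] turn [ 0.002 -0.002 -0.5  ] F [-0.   1.3  2.3] M [ 0.32  0.09 -0.06] q6 0.61
```

carry_out:
  plan:
    - [0,[0,0,0],[0,0,0.1]]
    - [0,[0,0,0],[0,0,0.2]]
    - [0,[0,0,0],[0,0,0.3]]
    - [0,[0,0,0],[0,0,0.4]]
    - [0,[0,0,0],[0,0,0.5]]
    - [0,[0,0,0],[0,0,0.6]]
    - [0,[0,0,0],[0,0,0.7]]
    - [0,[0,0,0],[0,0,0.7]]

```text
t: 10.4
eef_pos: [0.4412, 0.3157, 0.1219]
tcp_rot: [0.895, 0.447, 0.001, -0.0]
force: [1.3, 2.0, 2.2]
grip_width: 0.0253
grasp_force: 50.8
```

```bash
python3 -c "
from h import *
to((.4415,.3153,.122),32)
im,_=viewer.get_image('top');b,_=viewer.get_image('side')
save('p4.png',np.hstack([cv2.resize(im[180:270,210:330],(400,300)),cv2.resize(b[160:250,170:290],(400,300),interpolation=2)]))
"
```

```text
t 10.4 pos [0.4412 0.3157 0.1219] yaw 53.0 shift [-0.002  0.005 -0.001] turn [ 0.001 -0.003  0.468] F [1.3 2.  2.2] M [ 0.29 -0.16 -0.01] q6 1.16
```

View pics/p4.png

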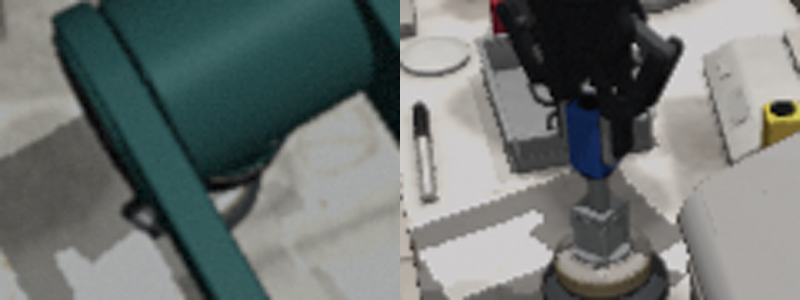

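The socket sits flush on the flange at crop pixel (600,250), and the driver is upright and turning. Finishing the turn to about 75° of driver angle.

carry_out:
  plan:
    - [0,[0,0,0],[0,0,0.1]]
    - [0,[0,0,0],[0,0,0.2]]
    - [0,[0,0,0],[0,0,0.3]]
    - [0,[0,0,0],[0,0,0.4]]
    - [0,[0,0,0],[0,0,0.47]]
    - [0,[0,0,0],[0,0,0.47]]
    - [0,[0,0,0],[0,0,0.47]]
    - [0,[0,0,0],[0,0,0.47]]

```text
t: 11.17
eef_pos: [0.4413, 0.3154, 0.1219]
tcp_rot: [0.961, 0.275, 0.001, 0.0]
force: [2.5, 1.6, 2.8]
grip_width: 0.0252
grasp_force: 51.0
```

```bash
python3 -c "
from h import *
to((.4415,.3153,.122),32)"
```

```text
t 11.1667 pos [0.4413 0.3154 0.1219] yaw 31.9 shift [ 0.001  0.002 -0.001] turn [ 0.001 -0.003 -0.002] F [2.5 1.6 2.8] M [ 0.22 -0.57  0.04] q6 1.53
```

carry_out:
  plan:
    - [0.33,[0,0,0],[0,0,0]]
    - [0.38,[0,0,0],[0,0,0]]
    - [0.5,[0,0,0],[0,0,0]]
    - [0.8,[0,0,0],[0,0,0]]
    - [1,[0,0,0],[0,0,0]]
    - [1,[0,0,0],[0,0,0]]
    - [1,[0,0,0],[0,0,0]]
    - [1,[0,0,0],[0,0,0]]
    - [1,[0,0,0],[0,0,0]]
    - [1,[0,0,0],[0,0,0]]

```text
t: 12.0
eef_pos: [0.4405, 0.3153, 0.1213]
tcp_rot: [0.962, 0.274, 0.0, 0.0]
force: [-0.1, -0.7, -0.6]
grip_width: 0.0855
grasp_force: 0.0
```

carry_out:
  plan:
    - [1,[0,0,-0.1],[0,0,0]]
    - [1,[0,0,-0.3],[0,0,0]]
    - [1,[0,0,-0.6],[0,0,0]]
    - [1,[0,0,-1],[0,0,0]]
    - [1,[0,0,-1],[0,0,0]]
    - [1,[0,0,-1],[0,0,0]]

```text
t: 12.5
eef_pos: [0.4421, 0.3162, 0.2261]
tcp_rot: [0.962, 0.274, 0.004, -0.001]
force: [0.1, 0.3, -0.4]
grip_width: 0.0855
grasp_force: 0.0
```

carry_out:
  plan:
    - [1,[-0.3,0.3,-0.5],[0,0,0]]
    - [1,[-0.6,0.6,-0.9],[0,0,0]]
    - [1,[-1,0.8,-1],[0,0,0]]
    - [1,[-1,0.8,-1],[0,0,0]]
    - [1,[-1,0.8,-1],[0,0,0]]
    - [1,[-1,0.8,-1],[0,0,0]]

```text
t: 13.0
eef_pos: [0.3975, 0.1937, 0.3226]
tcp_rot: [0.962, 0.273, 0.002, -0.0]
force: [0.3, 0.3, 0.3]
grip_width: 0.0852
grasp_force: 0.0
```

carry_out:
  plan:
    - [1,[-0.8,1,0],[0,0,0]]
    - [1,[-0.8,1,0],[0,0,0]]
    - [1,[-0.8,1,0],[0,0,0]]
    - [1,[-0.8,1,0],[0,0,0]]
    - [1,[-0.8,1,0],[0,0,0]]

```text
t: 13.42
eef_pos: [0.3823, 0.0662, 0.3194]
tcp_rot: [0.962, 0.272, -0.002, -0.001]
force: [0.2, 1.3, -0.6]
grip_width: 0.0851
grasp_force: 0.0
```

```bash
python3 -c "
from h import *
to((.4415,.3153,.122),32)
im,d,W=cloud('top');b,_,V=cloud('side')
save('p5.png',np.hstack([cv2.resize(im[150:270,220:320],(400,480),interpolation=2),cv2.resize(b[160:260,190:274],(400,480),interpolation=2)]))
hnd=[(.013,.111),(.013,.161)]
for n,i in(('top',im),('side',b)):
    f=i.astype(float); sc=f[...,2]-(f[...,0]+f[...,1])/2
    c=proj(info(n),np.array([[.4415,.3153,.136]]))[0].astype(int); print(c)
    x,e,pr=fit([(n,sc,(c[0]-18,c[1]-22,c[0]+18,c[1]+22))],hnd,(.4415,.3153)); print(n,x[:2],np.degrees(x[2]),e,[float(q[1]) for q in pr])
"
```

```text
t 13.4167 pos [0.3823 0.0662 0.3194] yaw 31.6 shift [ 1.813 -1.809  1.973] turn [-0.002  0.003 -0.01 ] F [ 0.2  1.3 -0.6] M [-0.06  0.02 -0.06] q6 1.05
[270 224]
top [0.44182262 0.31502838] 33.880862622324535 0.38660006102314737 [0.422, 0.475, 0.526, 0.547, 0.534, 0.492, 0.441, 0.402, 0.393]
[227 199]
side [0.44151465 0.31455358] 21.86232158598259 0.20798552708783116 [0.261, 0.269, 0.263, 0.25, 0.269, 0.316, 0.232, 0.214, 0.239]
```

View pics/p5.png

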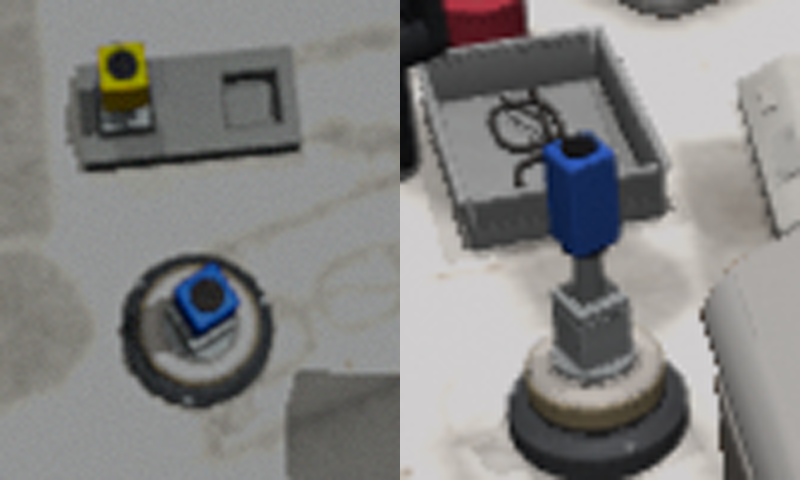

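The driver stands upright and fully seated on the screw, at (207,295) in the top crop. Its flats are at about 32°, as commanded, and the yellow driver is still in the rack.

```bash
python3 -c "
from rig import finish_job
print(finish_job())"
```

```text
the job is handed in; nothing more can be done
None
```

The job is handed in: the blue driver stands upright and fully seated on the screw, and it was turned 75° clockwise after seating, which puts the screw at about 60° (estimated from the play, since the socket hides the head); the yellow driver was left in its rack.

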